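# Bar the bin rack with its snap hook

### The job

One of the two parts bins on the bench-top rack is sticking out: push it fully home against the rack's backboard. Then swing the rack's retaining bar across in front of the bins and push its snap hook onto the eyebolt until the sprung gate flicks shut behind the eye. Leave everything else on the bench where it lies.

Things in the scene. Friction and masses are not known exactly. Their poses are not given: they have to be found in the camera images.
- rack: Fixed low plywood and timber rack for two bins. Origin on the bench, under the middle of the closed bar's line; +x points from its open front (robot's side) to the backboard, +y to the hinge side. Deck top z 45 mm, front edge x 12. Backboard face x 223, top z 115. Bays centred at y +62.5 and -62.5, 6 mm divider, 3.5 mm play each side. Posts 38 mm square, top z 115, front x 58, at y 147 and -170
- bin_a: Loose white board bin of black parts, 0.5-0.9 kg; 200 mm deep (x), 112 wide (y), 95 high, front lip (-x end) 60 high; filled to about 50. Origin: centre of underside, so the lip's outer face is 100 mm to -x. Stands on the deck in a bay. Fully home its origin is at x 123 mm in the rack's frame, back touching the backboard; the one sticking out does so by 45-80 mm. A push of 2-7 N slides it
- bin_b: The other bin: same size, shape, origin and home, filled with white and grey parts. Either bin may be the one that sticks out, and either may be in either bay
- bar (a joint): Angle of the retaining bar, a level 16 mm round steel tube on an upright hinge pin. 0: closed (its stop), across the front of the bins, 15 mm clear of a homed bin's lip. Grows as it swings out towards the robot, to 1.85 rad; at q it points from the pin along (-sin q, -cos q, 0) in the rack's frame. Starts well open. Turns lightly (0.06 N m friction) and stays where left
- gate (a joint): Angle of the hook's sprung gate, a straight 6 mm rod 32 mm long on the side away from the robot when the bar is closed. 0: shut against the nose. The eye begins to push it inwards with the bar at about 0.11 rad; it flicks back to 0 by itself once the bar is pushed on to about 0.02 rad, near its stop. Pushing on takes 4-8 N at the bar's hook end
- bar_hinge (a point): On the bar's hinge pin, at the height of the bar's axis: (0, 155, 85) mm in the rack's frame. The plain tube runs from 12 to 249 mm from the pin, the snap hook from there to 354 mm
- hook (a point): Point inside the snap hook on the bar's end, 325 mm along the bar from the pin and 9.5 mm behind its axis; it lies at point eye when the bar is at 0. The hook is 10 mm steel, level, about 100 mm long and 51 mm wide (from 5 mm in front of the bar's axis to 46 mm behind), its back in line with the bar
- eye (a point): Middle of the outermost upright part (nearest the robot) of the eyebolt's ring, which stands out of the front of the rack's -y post: 7 mm steel, 34 mm clear opening, in an upright plane. In the rack's frame (9.5, -170, 85) mm
- tape: Bystander: roll of brown tape lying flat, 104 mm across, 36 mm high, origin under its centre. It may lie under the bar's swing
- switch_panel: Bystander: black car door switch panel, 150 x 62 x 25 mm, origin under its centre
- relay: Bystander: small black relay, 32 x 32 x 34 mm, origin under its centre. It may lie under the bar's swing
- headlamp: Bystander: salvaged headlamp unit lying on its back, 190 x 120 x 74 mm, origin under its centre
- alternator: Bystander: alternator standing on its rear face, pulley up, about 165 mm over its lugs, 82 mm high, origin under its centre
- screwdriver: Bystander: screwdriver lying on the bench, origin near its middle
- fuse_tray: Bystander: low open cardboard tray of small parts, 150 x 100 x 45 mm, origin under its centre
- cleaner: Bystander: can, 60 mm across, 150 mm high, origin under its centre

How it is judged:
On the way, in this order (a step that is already met when the one before it is completed fails the run):
1. both bins stand fully home against the backboard (x of each of bin_a, bin_b in the frame of rack above 0.111 m), for 0.2 s.
2. the snap hook is on the eyebolt and its gate has sprung shut behind the eye (value of joint bar below 0.092 rad and value of joint gate below 0.1 rad), for 0.2 s.
At the end, for the whole second after the job is handed in: Both bins stand level on the deck, at rest, within 12 mm of the backboard; the eye is inside the snap hook (bar within 0.092 rad of its stop) and the gate is shut (within 0.1 rad) (all of step 1 and all of step 2 and z of each of bin_a, bin_b in the frame of rack below 0.055 m and angle between each of bin_a, bin_b's own z axis and vertical below 0.1 rad and linear speed of each of bin_a, bin_b below 0.02 m/s); the robot touches nothing.
It fails at once if another thing on the bench was moved by more than 50 mm (distance of any of tape, switch_panel, relay, headlamp, alternator, screwdriver, fuse_tray, cleaner from where it was at the start of the episode above 0.05 m).
It also fails if it takes over 48 s, if anything falls off the work surface, if the arm or the gripper's body presses on something with over 40 N, if the wrist force passes 120 N, or if a joint passes its speed limit or range.

### The arm

A 7-joint arm with a two-finger parallel gripper is mounted at the origin on the work surface. World frame = base frame: x ahead of the robot, y to its left, z up, the work surface at z = 0. Lengths are in m, angles in rad, forces in N, time in s.
With the tool pointing down it reaches from about 0.425 to 0.925 m from the base axis. Payload 6.8 kg.
Tool frame: the origin (TCP) lies midway between the tips of the shut fingers; the grasp point (between the pads) lies 19 mm behind it; z points along the fingers, y is the direction in which the jaws open and shut (so a half turn about z gives the same grasp; the last joint's range is limited). The gripper opens to 85 mm and grips with 20 to 120 N. Pads are 22 mm wide; open, the fingers measure 114 mm over their backs; the gripper's body (76 mm by 85 mm) begins 54 mm behind the grasp point. The pads swing forward as they close: fully open they stand 13 mm farther back than shut.
Start: joints at [-1.43, 0.477, 0.022, 1.555, -0.011, 1.109, -0.083], TCP at [0.166, 0.654, 0.231] pointing down, gripper open.
Joint ranges: [-2.96, 2.96], [-0.34, 2.1], [-1.41, 1.46], [0.24, 2.44], [-1.37, 4.51], [0.17, 1.92], [-2.96, 2.96]. Speed limits (rad/s): [2.39, 2.39, 3.14, 3.14, 3.14, 3.14, 3.14].

### API

Orientations are given as a unit quaternion [w, x, y, z].
In Python, from station import * gives the robot as it stands. The module is installed in compiled form; this text tells all that it offers.
- The arm moves only by the tool jog_arm, never from a script. Its arguments are lists of equal length, an entry for each row: "dp": the shift along the tool's x, y, z in units of 25 mm (1.0 is 25 mm), a list of three; "angular": the turn, a rotation vector about the tool's x, y, z in units of 5 degrees (1.0 is 5 degrees), a list of three; "claw": the finger opening in mm, from 0 to 85.4. A call has exactly 5 rows; each row is the pose to reach, as a shift and turn from the pose commanded when the call began, along the tool's axes at that moment; what a row does not reach only later rows make up. A row lasts 1/10 s, in which the tool goes at most 50 mm and 8.59 degrees, less where a joint would pass 70% of its speed; a pose out of reach is approached as far as the arm can. A call with a gripper value outside its range is refused whole. The fingers move at their own pace and stop on an object; "grip_force" is the grip in N (left out, the last holds). Time passes only in rows, so rows that repeat a pose let the fingers close, or fill a call up. It gives the time, the measured TCP pose, the force and the opening at its end, in the units of the state.
- get_obs(): the state, without advancing time (a new reading comes with each control period).
- read_camera(name): name is "scene" or "top" or "wrist"; returns a dict with "pixels" (384x512x3 uint8, blue, green, red), "camera_matrix" (3x3 intrinsics, pixels), "rvec" (rotation vector, rad) and "tvec" (3), from world to camera coordinates, as OpenCV has them. Camera axes: x right, y down, z forward; pixel columns grow to the right and rows downward; lengths in m; the calibration is good to about 2 mm. A picture is of the moment at which its call begins. There is no depth.
- hand_in(): hands the job in, once; it reports no verdict.
The state is a dict: "t": time; "q": joint angles; "joint_vel": joint speeds; "joint_torque": joint torques, N m; "eef_pos": TCP position; "tool_rot": TCP orientation; "contact_force": force on the tool from outside, world axes, zero at the start; "torque": the same for the moment, N m; "gripper_width": opening from 0.0 (shut) to 1.0 (fully open).
Only numpy, scipy, OpenCV 4.12 (cv2) and the standard library are available. Lean on these libraries where they do the work, as an engineer would, in place of code of your own. Each camera call takes 0.05 s, during which the arm holds its last target.

## Working session

There is one attempt and no reset: what is moved stays moved. The work goes in short steps, Python scripts to look and compute and a tool call to move; the robot and the scene stay as the last step left them, time stands still between calls to the robot, and variables do not carry over. Pictures are saved under pics/ and viewed, and the job is handed in when it is done.

Besides the shell and the picture viewer there is one more tool, called after "Request:" by a JSON object that holds its "op" and its "data", one argument or row to a line. jog_arm: Moves the arm, as the interface text tells. Its arguments: {"type":"object","properties":{"dp":{"type":"array","items":{"type":"array","items":{"type":"number"}}},"angular":{"type":"array","items":{"type":"array","items":{"type":"number"}}},"claw":{"type":"array","items":{"type":"number"}},"grip_force":{"type":"number"}},"required":["dp","angular","claw"]}

```bash
mkdir -p pics
cat > h.py <<'E'
from station import *
import numpy as np, cv2
def snap(n,f):
    c=read_camera(n); np.savez('pics/'+f+'.npz',**c); cv2.imwrite('pics/'+f+'.png',c['pixels']); return c
def load(f): return dict(np.load('pics/'+f+'.npz'))
def ray(c,u,v,z):
    R,_=cv2.Rodrigues(np.array(c['rvec']));t=np.array(c['tvec']).reshape(3)
    d=R.T@np.linalg.inv(c['camera_matrix'])@np.array([u,v,1.]);o=-R.T@t
    return o+d*(z-o[2])/d[2]
def proj(c,P):
    p,_=cv2.projectPoints(np.array(P,float).reshape(-1,3),np.array(c['rvec']),np.array(c['tvec']),np.array(c['camera_matrix']),None); return p.reshape(-1,2)
E
python3 - <<'E'
from h import *
o=get_obs();print({k:np.round(v,3) for k,v in o.items()})
for n in('scene','top'):
    c=snap(n,n+'0');R,_=cv2.Rodrigues(np.array(c['rvec']));print(n,-R.T@np.array(c['tvec']).reshape(3))
E
```

```text
{'t': np.float64(0.0), 'q': array([-1.43 ,  0.478,  0.022,  1.556, -0.011,  1.109, -0.083]), 'joint_vel': array([-0.   , -0.001, -0.001,  0.002, -0.001,  0.   , -0.   ]), 'joint_torque': array([ 0.0000e+00, -5.9646e+01,  1.6080e+00, -2.8119e+01,  1.3000e-02,
        9.0000e-03,  0.0000e+00]), 'eef_pos': array([0.166, 0.654, 0.23 ]), 'tool_rot': array([-0.   ,  0.124,  0.992, -0.001]), 'contact_force': array([-0.704,  0.072,  0.261]), 'torque': array([-0.018,  0.013,  0.028]), 'gripper_width': np.float64(1.003)}
scene [1.12617829 0.68395696 1.30873712]
top [3.16403836e-01 3.32991007e-04 1.86041926e+00]
```

View pics/scene0.png

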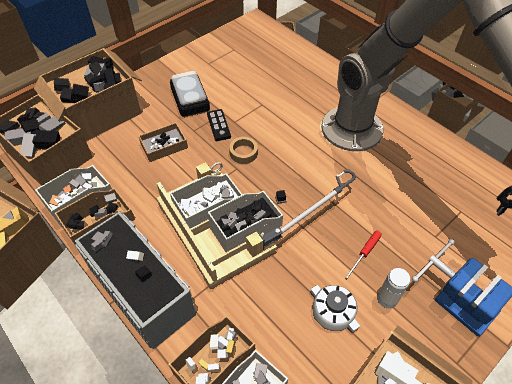

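View pics/top0.png

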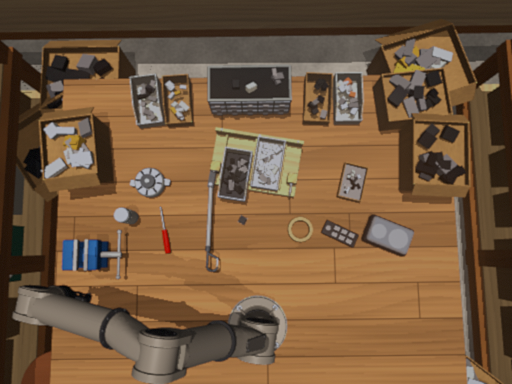

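The black-filled bin (top view about 235,175) is in the hinge-side bay and sticks out. The bar is wide open towards the robot, with its hook at about (213,263). The tape (300,229) and relay (242,220) lie nearby. I'll enlarge the rack.

Run:
```python
from h import *
c=load('top0')['pixels'];cv2.imwrite('pics/t0c.png',cv2.resize(c[120:280,190:320],None,fx=4.6,fy=3.7*1.0 and 3.7,interpolation=3)) if 0 else cv2.imwrite('pics/t0c.png',cv2.resize(c[125:275,195:325],None,fx=4,fy=4,interpolation=3))
c=load('scene0')['pixels'];cv2.imwrite('pics/s0c.png',cv2.resize(c[140:290,150:360],None,fx=3.8,fy=3.8,interpolation=3))
```

```text
(no output)
```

View pics/t0c.png

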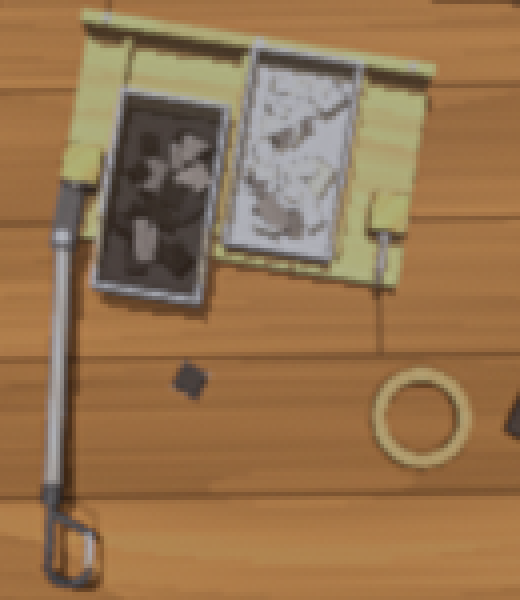

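View pics/s0c.png

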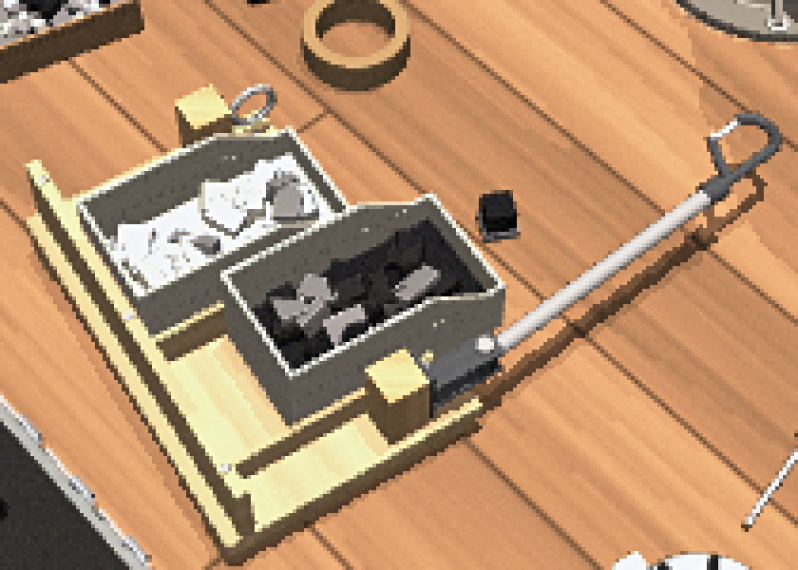

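```bash
cat > fit.py <<'E'
from h import *
from scipy.optimize import least_squares
T=load('top0');S=load('scene0')
tc=lambda u,v:(u/4+195,v/4+125); sc=lambda u,v:(u/3.8+150,v/3.8+140)
obs=[(T,tc(81,164),(77,147,115)),(T,tc(390,211),(77,-170,115)),(T,tc(380,288),(9.5,-170,85)),(T,tc(62,238),(0,155,95)),
(S,sc(398,374),(77,147,115)),(S,sc(203,103),(77,-170,115)),(S,sc(273,98),(9.5,-170,85)),(S,sc(487,344),(0,155,95))]
def w(p,P):
    c,s=np.cos(p[2]),np.sin(p[2]);P=np.atleast_2d(P)/1000.
    return np.c_[p[0]+c*P[:,0]-s*P[:,1],p[1]+s*P[:,0]+c*P[:,1],P[:,2]]
def f(p): return np.concatenate([proj(c,w(p,P))[0]-np.array(o) for c,o,P in obs])
r=least_squares(f,[.6,0.1,-.1],loss='soft_l1')
if __name__=='__main__':
    p=r.x;print(p,f(p).reshape(-1,2).round(1))
    print('hinge',w(p,(0,155,85)),'eye',w(p,(9.5,-170,85)))
    def inv(X): 
        c,s=np.cos(p[2]),np.sin(p[2]);d=X[:2]-p[:2];return np.round(1000*np.array([c*d[0]+s*d[1],-s*d[0]+c*d[1]]),1)
    # bin: top z 140 corners of back; lip z105
    for n,u,v,z in[('A back L',123,90,140),('A back R',228,107,140),('A lip L',95,287,105),('A lip R',200,302,105),('B back L',255,45,140),('B backR',360,66,140),('B lip L',223,250,105),('B lip R',330,264,105),('hook base',52,492,85),('hook tip',72,583,85),('relay',190,380,34),('tape',422,417,36),('bar at 249?',52,490,85)]:
        X=ray(T,*tc(u,v),z/1000);print(n,X.round(3),inv(X))
    for n,u,v,z in[('hook base',718,190,85),('hook far',765,125,85)]:
        X=ray(S,*sc(u,v),z/1000);print(n,X.round(3),inv(X))
    im=T['pixels'].copy()
    im=cv2.resize(im[125:275,195:325],None,fx=4,fy=4,interpolation=3)
    def dr(P):
        q=((proj(T,w(p,P))-[195,125])*4+1.5).astype(int); cv2.polylines(im,[q.reshape(-1,1,2)],True,(0,0,255),1)
    for y in(147,-170): dr([(58,y-19,115),(58,y+19,115),(96,y+19,115),(96,y-19,115)])
    dr([(12,-180,45),(12,160,45)]);dr([(223,-180,115),(223,160,115)]);dr([(0,155,85),(9.5,-170,85)])
    dr([(23,-118.5,105),(23,-6.5,105),(223,-6.5,140),(223,-118.5,140)])
    cv2.imwrite('pics/fit.png',im)
E
python3 fit.py
```

```text
[ 0.54818858  0.02996799 -0.17205279] [[-0.4  0.1]
 [-0.4  0.6]
 [-1.  -1.4]
 [-0.3  0.5]
 [-0.1 -1. ]
 [-0.1 -0.1]
 [-0.3 -1.4]
 [-0.7  0.5]]
hinge [[0.57472538 0.18267948 0.085     ]] eye [[ 0.52844343 -0.13914848  0.085     ]]
A back L [0.72  0.115 0.14 ] [154.6 113.6]
A back R [0.701 0.01  0.14 ] [154.1   6.5]
A lip L [0.525 0.147 0.105] [-43.1 111.1]
A lip R [0.508 0.041 0.105] [-41.2   3.7]
B back L [ 0.765 -0.018  0.14 ] [221.5 -10.2]
B backR [ 0.742 -0.124  0.14 ] [ 216.8 -118.1]
B lip L [0.561 0.017 0.105] [ 14.9 -10.7]
B lip R [ 0.545 -0.091  0.105] [  18. -120.]
hook base [0.32  0.192 0.085] [-253.   120.7]
hook tip [0.229 0.172 0.085] [-338.9   85.2]
relay [0.434 0.054 0.034] [-116.4    3.7]
tape [ 0.393 -0.188  0.036] [-116.  -241.1]
bar at 249? [0.322 0.192 0.085] [-251.  121.]
hook base [0.313 0.2   0.085] [-260.4  127.1]
hook far [0.229 0.18  0.085] [-339.9   93. ]
```

View pics/fit.png

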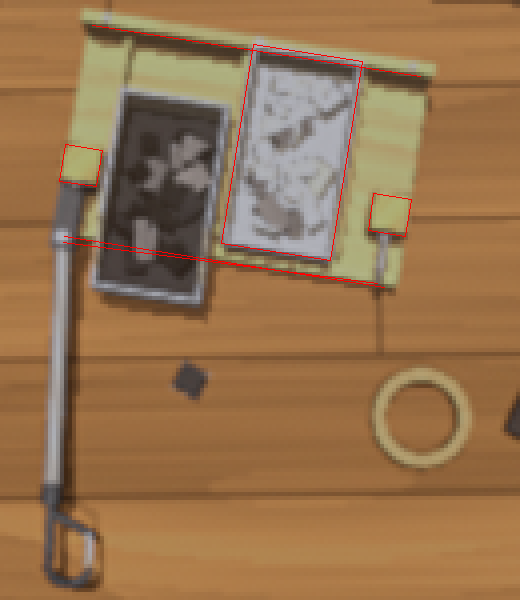

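Step 1 is the lip of bin_a. It measures at rack x ≈ -42, so the bin sticks out about 65 mm, which is within the stated range. The fit agrees to about 2–3 mm. Next I'll compute the approach in tool units.

```bash
cat > mv.py <<'E'
from fit import *
from scipy.spatial.transform import Rotation as Ro
import sys
p=r.x
def go(x,y,z,yawrack=None,o=None):
    "rack mm target -> dp units; yaw: tool y along rack y"
    o=o or get_obs();q=o['tool_rot'];R=Ro.from_quat([q[1],q[2],q[3],q[0]])
    W=w(p,(x,y,z))[0];d=R.inv().apply(W-np.array(o['eef_pos']))/.025
    a=p[2]+(yawrack or 0)
    Rt=Ro.from_matrix(np.array([[-np.cos(a),-np.sin(a),0],[-np.sin(a),np.cos(a),0],[0,0,-1]]).astype(float))
    rv=np.degrees((R.inv()*Rt).as_rotvec())/5
    print('world',W.round(3),'r',np.hypot(*W[:2]).round(3),'dp',d.round(2),'ang',rv.round(2))
def st():
    o=get_obs();c,s=np.cos(p[2]),np.sin(p[2]);d=np.array(o['eef_pos'])[:2]-p[:2]
    print('t',round(float(o['t']),2),'rack',np.round([1000*(c*d[0]+s*d[1]),1000*(-s*d[0]+c*d[1]),1000*o['eef_pos'][2]],1),'F',np.round(o['contact_force'],1))
E
python3 -c "
from mv import *
st();go(-80,60,231);go(-80,60,75)"
```

```text
t 0.1 rack [-483.3  549.1  230.4] F [-0.   0.3 -0. ]
world [0.48  0.103 0.231] r 0.491 dp [-1.758e+01 -1.827e+01  1.000e-02] ang [-0.02  0.   -0.88]
world [0.48  0.103 0.075] r 0.491 dp [-17.58 -18.26   6.25] ang [-0.02  0.   -0.88]
```

Request:
{"op": "jog_arm", "data": {
  "dp": [
    [-1.3, -1.3, 0],
    [-2.6, -2.7, 0],
    [-3.9, -4.0, 0],
    [-5.2, -5.4, 0],
    [-6.5, -6.7, 0]
  ],
  "angular": [
    [0, 0, 0],
    [0, 0, 0],
    [0, 0, 0],
    [0, 0, -0.4],
    [0, 0, -0.88]
  ],
  "claw": [0, 0, 0, 0, 0]
}}

```text
t: 0.6
eef_pos: [0.283, 0.4496, 0.231]
tool_rot: [-0.0, 0.085, 0.996, -0.0]
contact_force: [1.0, -0.1, -0.1]
gripper_width: 0.141
```

```bash
python3 -c "
from mv import *
st();go(-80,60,231);go(-80,60,75)"
```

```text
t 0.6 rack [-333.1  368.1  231. ] F [ 1.  -0.1 -0.1]
world [0.48  0.103 0.231] r 0.491 dp [-1.011e+01 -1.234e+01  1.000e-02] ang [-0.01 -0.    0.02]
world [0.48  0.103 0.075] r 0.491 dp [-10.11 -12.33   6.25] ang [-0.01 -0.    0.02]
```

Request:
{"op": "jog_arm", "data": {
  "dp": [
    [-1.2, -1.5, 0],
    [-2.4, -3.0, 0],
    [-3.6, -4.5, 0],
    [-4.8, -6.0, 0],
    [-6.0, -7.3, 0]
  ],
  "angular": [
    [0, 0, 0],
    [0, 0, 0],
    [0, 0, 0],
    [0, 0, 0],
    [0, 0, 0]
  ],
  "claw": [0, 0, 0, 0, 0]
}}

```text
t: 1.1
eef_pos: [0.3993, 0.2439, 0.2312]
tool_rot: [-0.0, 0.086, 0.996, -0.0]
contact_force: [0.7, 1.2, -0.9]
gripper_width: -0.002
```

Request:
{"op": "jog_arm", "data": {
  "dp": [
    [-1.2, -1.5, 0],
    [-2.4, -3.0, 0],
    [-3.4, -4.2, 0],
    [-4.0, -5.0, 0],
    [-4.0, -5.0, 0]
  ],
  "angular": [
    [0, 0, 0],
    [0, 0, 0],
    [0, 0, 0],
    [0, 0, 0],
    [0, 0, 0]
  ],
  "claw": [0, 0, 0, 0, 0]
}}

```text
t: 1.6
eef_pos: [0.4773, 0.102, 0.2312]
tool_rot: [0.0, 0.089, 0.996, -0.001]
contact_force: [-1.1, -0.1, -0.7]
gripper_width: 0.0
```

```bash
python3 -c "
from mv import *
st();go(-80,60,75);snap('wrist','w1')"
```

```text
t 1.6 rack [-82.2  58.9 231.2] F [-1.1 -0.1 -0.7]
world [0.48  0.103 0.075] r 0.491 dp [-0.08  0.05  6.25] ang [-0.01  0.01 -0.08]
```

View pics/w1.png

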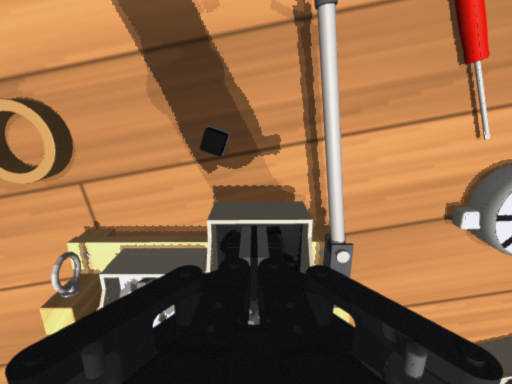

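The wrist view shows the lip's top edge at about row 221 (columns 208–310), with its outer face at rows 203–221. The bar is clear to the right at column 335 and the relay is at (214,140). I'll check the lip position from this view before descending.

```bash
python3 -c "
from mv import *
c=load('w1')
def inv(X):
    cc,s=np.cos(p[2]),np.sin(p[2]);d=X[:2]-p[:2];return np.round(1000*np.array([cc*d[0]+s*d[1],-s*d[0]+cc*d[1]]),1)
for u,v,z in[(209,221,105),(311,221,105),(209,203,45),(214,140,34),(341,257,95),(325,3,85),(331,150,85),(70,258,95)]: print(u,v,inv(ray(c,u,v,z/1000)))
print(proj(c,[get_obs()['eef_pos']]))
"
```

```text
209 221 [-40.3  11.3]
311 221 [-39.7 119.2]
209 203 [-39.2   1.8]
214 140 [-117.1   10.3]
341 257 [  9.3 158.2]
325 3 [-245.7  124.7]
331 150 [-111.7  140.3]
70 258 [   9.1 -152.5]
[[257.13216158 238.4645215 ]]
```

Request:
{"op": "jog_arm", "data": {
  "dp": [
    [0, 0.1, 1.6],
    [0, 0.1, 3.2],
    [0, 0.1, 4.8],
    [0, 0.1, 6.0],
    [0, 0.1, 6.2]
  ],
  "angular": [
    [0, 0, 0],
    [0, 0, 0],
    [0, 0, 0],
    [0, 0, 0],
    [0, 0, 0]
  ],
  "claw": [0, 0, 0, 0, 0]
}}

```text
t: 2.15
eef_pos: [0.4733, 0.1093, 0.0732]
tool_rot: [-0.003, 0.085, 0.996, -0.001]
contact_force: [-1.2, -0.7, -0.8]
gripper_width: -0.001
```

Request:
{"op": "jog_arm", "data": {
  "dp": [
    [-0.4, 0, 0],
    [-0.8, 0, 0],
    [-1.2, 0, 0],
    [-1.5, 0, 0],
    [-1.8, 0, 0]
  ],
  "angular": [
    [0, 0, 0],
    [0, 0, 0],
    [0, 0, 0],
    [0, 0, 0],
    [0, 0, 0]
  ],
  "claw": [0, 0, 0, 0, 0]
}}

```text
t: 2.65
eef_pos: [0.519, 0.1015, 0.077]
tool_rot: [-0.003, 0.086, 0.996, 0.0]
contact_force: [-11.1, 2.1, 8.1]
gripper_width: -0.001
```

```bash
python3 -c "
from mv import *
st();go(12,62,75)"
```

```text
t 2.65 rack [-41.   65.5  77. ] F [-11.1   2.1   8.1]
world [0.571 0.089 0.075] r 0.578 dp [-2.12 -0.14  0.07] ang [ 0.   -0.06  0.01]
```

Request:
{"op": "jog_arm", "data": {
  "dp": [
    [-0.35, -0.05, 0],
    [-0.7, -0.1, 0],
    [-1.0, -0.1, 0],
    [-1.3, -0.1, 0],
    [-1.5, -0.1, 0]
  ],
  "angular": [
    [0, 0, 0],
    [0, 0, 0],
    [0, 0, 0],
    [0, 0, 0],
    [0, 0, 0]
  ],
  "claw": [0, 0, 0, 0, 0]
}}

```text
t: 3.15
eef_pos: [0.5565, 0.0924, 0.0769]
tool_rot: [-0.002, 0.086, 0.996, 0.0]
contact_force: [-8.2, 1.0, 5.0]
gripper_width: -0.003
```

```bash
python3 -c "
from mv import *
st();go(12,62,75);snap('scene','s1');snap('top','t1')
c=load('s1')['pixels'];a=cv2.resize(c[150:290,150:290],None,fx=4,fy=4,interpolation=3);cv2.imwrite('pics/s1c.png',a)"
```

```text
t 3.15 rack [-2.5 62.9 76.9] F [-8.2  1.   5. ]
world [0.571 0.089 0.075] r 0.578 dp [-0.58 -0.04  0.08] ang [ 0.   -0.04  0.  ]
```

View pics/s1c.png

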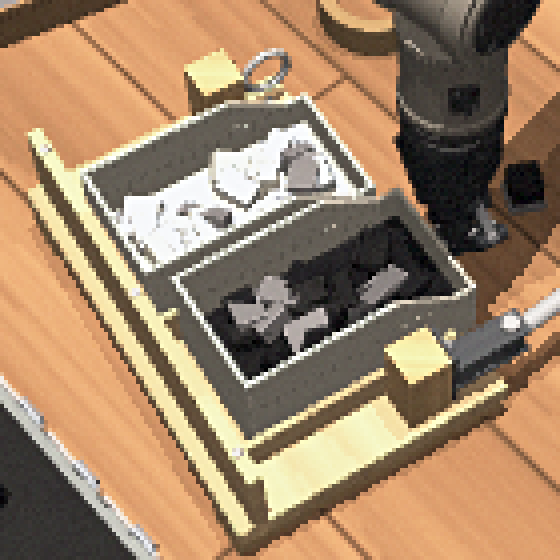

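The scene view shows the black bin's back edge at about (175,275)–(250,380). It is still ~20 mm from the backboard and level. I'll keep pushing gently.

Request:
{"op": "jog_arm", "data": {
  "dp": [
    [-0.2, 0, 0],
    [-0.35, 0, 0],
    [-0.5, 0, 0],
    [-0.6, 0, 0],
    [-0.65, 0, 0]
  ],
  "angular": [
    [0, 0, 0],
    [0, 0, 0],
    [0, 0, 0],
    [0, 0, 0],
    [0, 0, 0]
  ],
  "claw": [0, 0, 0, 0, 0]
}}

```text
t: 3.75
eef_pos: [0.572, 0.0897, 0.0767]
tool_rot: [-0.002, 0.086, 0.996, 0.0]
contact_force: [-9.2, 1.4, 6.2]
gripper_width: -0.003
```

```bash
python3 -c "
from mv import *
st();snap('scene','s2')
c=load('s2')['pixels'];a=cv2.resize(c[150:290,150:290],None,fx=4,fy=4,interpolation=3);cv2.imwrite('pics/s2c.png',a)"
```

```text
t 3.75 rack [13.2 63.  76.7] F [-9.2  1.4  6.2]
```

View pics/s2c.png

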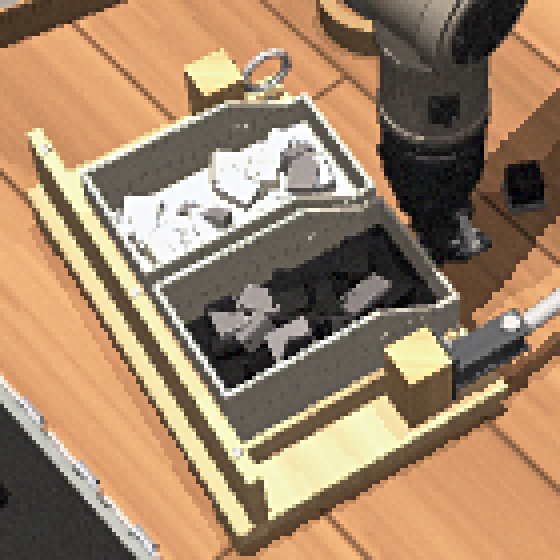

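The back edge is now nearly in line with the white bin's, with a gap of a few mm left. I'll push in small rows until the force rises.

Request:
{"op": "jog_arm", "data": {
  "dp": [
    [-0.1, 0, 0],
    [-0.2, 0, 0],
    [-0.25, 0, 0],
    [-0.3, 0, 0],
    [-0.3, 0, 0]
  ],
  "angular": [
    [0, 0, 0],
    [0, 0, 0],
    [0, 0, 0],
    [0, 0, 0],
    [0, 0, 0]
  ],
  "claw": [0, 0, 0, 0, 0]
}}

```text
t: 4.3
eef_pos: [0.5736, 0.0895, 0.0764]
tool_rot: [-0.007, 0.085, 0.996, 0.0]
contact_force: [-25.0, 4.5, 21.1]
gripper_width: 0.002
```

```bash
python3 -c "
from mv import *
st();snap('scene','s3')
c=load('s3')['pixels'];a=cv2.resize(c[150:290,150:290],None,fx=4,fy=4,interpolation=3);cv2.imwrite('pics/s3c.png',a)"
```

```text
t 4.3 rack [14.9 63.  76.4] F [-25.    4.5  21.1]
```

View pics/s3c.png

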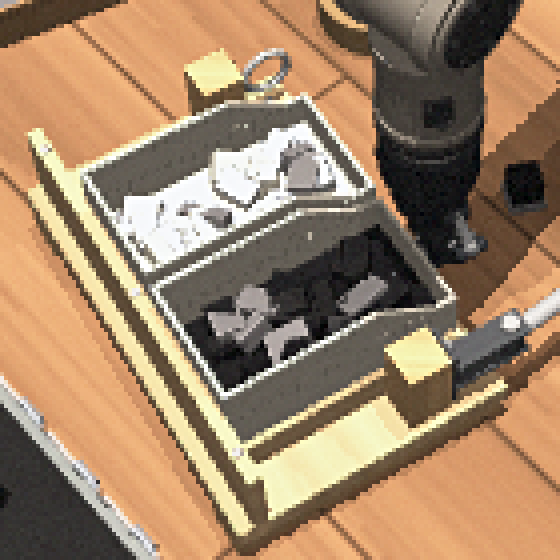

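The force rose to 25 N with no further travel, and the black bin's back edge now lies in line with the white bin's, so it is home. I'll back off, rise, look, then go round to the outer side of the bar.

Request:
{"op": "jog_arm", "data": {
  "dp": [
    [0.5, 0, 0],
    [1.5, 0, 0],
    [3.0, 0, -1.5],
    [4.0, 0, -3.0],
    [5.0, 0.5, -4.6]
  ],
  "angular": [
    [0, 0, 0],
    [0, 0, 0],
    [0, 0, 0],
    [0, 0, 0],
    [0, 0, 0]
  ],
  "claw": [0, 0, 0, 0, 0]
}}

```text
t: 4.85
eef_pos: [0.4591, 0.1201, 0.1928]
tool_rot: [0.001, 0.087, 0.996, -0.0]
contact_force: [1.0, 0.9, 1.9]
gripper_width: -0.002
```

```bash
python3 -c "
from mv import *
st();snap('top','t3');snap('wrist','w3')
c=load('t3')['pixels'];a=cv2.resize(c[125:275,195:325],None,fx=4,fy=4,interpolation=3);cv2.imwrite('pics/t3c.png',a)
go(-150,195,170);go(-150,195,65)"
```

```text
t 4.85 rack [-103.2   73.6  192.8] F [1.  0.9 1.9]
world [0.434 0.248 0.17 ] r 0.5 dp [1.93 4.66 1.09] ang [0.09 0.09 0.03]
world [0.434 0.248 0.065] r 0.5 dp [1.96 4.63 5.29] ang [0.09 0.09 0.03]
```

View pics/t3c.png

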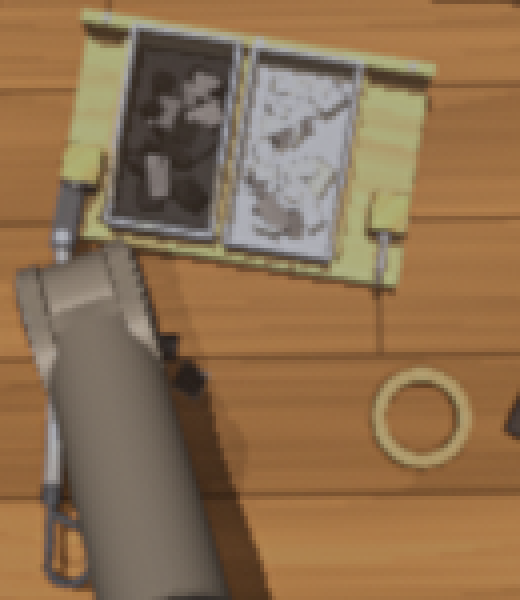

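View pics/w3.png

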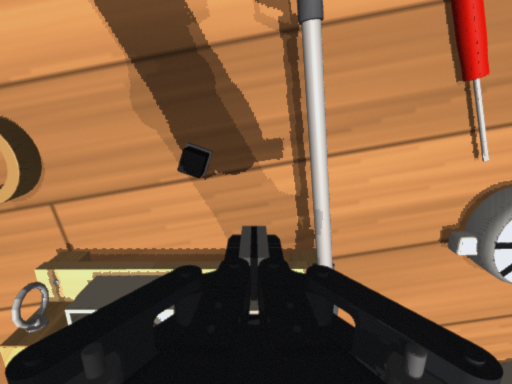

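The top view shows the bins' back edges level at the backboard and the bar unmoved. I'll cross over the bar and descend on its outer (+y) side.

Request:
{"op": "jog_arm", "data": {
  "dp": [
    [0.7, 1.6, 0],
    [1.4, 3.2, 0],
    [1.9, 4.6, 1.0],
    [1.95, 4.65, 2.5],
    [1.95, 4.65, 4.0]
  ],
  "angular": [
    [0, 0, 0],
    [0, 0, 0],
    [0, 0, 0],
    [0, 0, 0],
    [0, 0, 0]
  ],
  "claw": [0, 0, 0, 0, 0]
}}

```text
t: 5.45
eef_pos: [0.4329, 0.2468, 0.0908]
tool_rot: [0.002, 0.085, 0.996, 0.001]
contact_force: [0.5, -0.1, 0.3]
gripper_width: 0.002
```

Request:
{"op": "jog_arm", "data": {
  "dp": [
    [0, 0, 0.6],
    [0, 0, 1.2],
    [0, -0.4, 1.3],
    [0, -0.8, 1.3],
    [0, -1.0, 1.3]
  ],
  "angular": [
    [0, 0, 0],
    [0, 0, 0],
    [0, 0, 0],
    [0, 0, 0],
    [0, 0, 0]
  ],
  "claw": [0, 0, 0, 0, 0]
}}

```text
t: 5.95
eef_pos: [0.4279, 0.2182, 0.0595]
tool_rot: [0.0, 0.087, 0.996, 0.0]
contact_force: [0.0, -0.0, -0.0]
gripper_width: -0.004
```

```bash
cat > sweep.py <<'E'
from mv import *
st()
# tool position for bar angle q at radius rr, offset off from the axis on outer side
def P(q,rr,off): 
    return np.array([-rr*np.sin(q)-off*np.cos(q),155-rr*np.cos(q)+off*np.sin(q)])
if len(sys.argv)>1:
    for a in sys.argv[1:]:
        q,rr,off=map(float,a.split(','));x,y=P(q,rr,off);print(a,np.round([x,y],0),end=' ');go(x,y,65)
E
python3 sweep.py 1.44,150,25 1.2,150,22 1.0,165,22 .8,180,22 .6,200,22
```

```text
t 5.95 rack [-150.7  164.8   59.5] F [ 0. -0. -0.]
1.44,150,25 [-152.  160.] world [0.426 0.214 0.065] r 0.477 dp [ 0.05 -0.18 -0.22] ang [ 0.    0.01 -0.02]
1.2,150,22 [-148.  121.] world [0.423 0.175 0.065] r 0.458 dp [-0.12 -1.75 -0.22] ang [ 0.    0.01 -0.02]
1.0,165,22 [-151.   84.] world [0.414 0.139 0.065] r 0.437 dp [-0.01 -3.22 -0.22] ang [ 0.    0.01 -0.02]
.8,180,22 [-144.   45.] world [0.414 0.099 0.065] r 0.425 dp [-0.26 -4.78 -0.22] ang [ 0.    0.01 -0.02]
.6,200,22 [-131.    2.] world [0.419 0.055 0.065] r 0.423 dp [-0.8  -6.5  -0.22] ang [ 0.    0.01 -0.02]
```

Request:
{"op": "jog_arm", "data": {
  "dp": [
    [0, -0.7, 0],
    [-0.05, -1.2, 0],
    [-0.12, -1.75, 0],
    [-0.4, -2.3, 0],
    [-0.7, -2.8, 0]
  ],
  "angular": [
    [0, 0, 0],
    [0, 0, 0],
    [0, 0, 0],
    [0, 0, 0],
    [0, 0, 0]
  ],
  "claw": [0, 0, 0, 0, 0]
}}

```text
t: 6.45
eef_pos: [0.432, 0.1463, 0.0589]
tool_rot: [-0.0, 0.086, 0.996, -0.0]
contact_force: [-0.8, 0.5, -0.3]
gripper_width: 0.003
```

```bash
python3 sweep.py .8,150,22 .6,175,22 .4,200,22 .25,230,22 .13,235,22; python3 -c "
from h import *
snap('wrist','w4')"
```

```text
t 6.45 rack [-134.4   94.7   58.9] F [-0.8  0.5 -0.3]
.8,150,22 [-123.   66.] world [0.438 0.116 0.065] r 0.454 dp [-0.46 -1.14 -0.24] ang [-0.   -0.01 -0.  ]
.6,175,22 [-117.   23.] world [0.437 0.073 0.065] r 0.443 dp [-0.7  -2.87 -0.24] ang [-0.   -0.01 -0.  ]
.4,200,22 [-98. -21.] world [0.448 0.026 0.065] r 0.449 dp [-1.45 -4.62 -0.24] ang [-0.   -0.01 -0.  ]
.25,230,22 [-78. -62.] world [ 0.46  -0.018  0.065] r 0.461 dp [-2.25 -6.29 -0.24] ang [-0.   -0.01 -0.  ]
.13,235,22 [-52. -75.] world [ 0.484 -0.035  0.065] r 0.485 dp [-3.29 -6.8  -0.24] ang [-0.   -0.01 -0.  ]
```

View pics/w4.png

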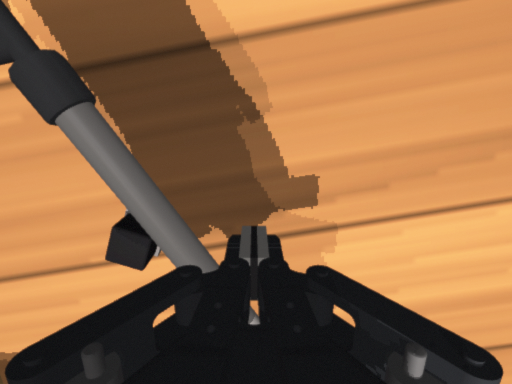

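The wrist view shows the tube running from (205,265) to (60,80), pushed round by the fingers. The relay at (130,245) is untouched beneath it. I'll continue the arc.

Request:
{"op": "jog_arm", "data": {
  "dp": [
    [-0.25, -0.6, -0.1],
    [-0.46, -1.14, -0.2],
    [-0.55, -1.7, -0.2],
    [-0.65, -2.3, -0.2],
    [-0.75, -2.87, -0.2]
  ],
  "angular": [
    [0, 0, 0],
    [0, 0, 0],
    [0, 0, 0],
    [0, 0, 0],
    [0, 0, 0]
  ],
  "claw": [0, 0, 0, 0, 0]
}}

```text
t: 7.0
eef_pos: [0.4384, 0.073, 0.0638]
tool_rot: [-0.0, 0.086, 0.996, 0.0]
contact_force: [0.7, 0.4, 0.7]
gripper_width: -0.003
```

Request:
{"op": "jog_arm", "data": {
  "dp": [
    [-0.15, -0.5, 0],
    [-0.3, -0.9, 0],
    [-0.45, -1.3, 0],
    [-0.6, -1.55, 0],
    [-0.75, -1.75, 0]
  ],
  "angular": [
    [0, 0, 0],
    [0, 0, 0],
    [0, 0, 0],
    [0, 0, 0],
    [0, 0, 0]
  ],
  "claw": [0, 0, 0, 0, 0]
}}

```text
t: 7.5
eef_pos: [0.45, 0.0272, 0.0638]
tool_rot: [-0.0, 0.086, 0.996, 0.0]
contact_force: [0.1, 0.8, -0.0]
gripper_width: -0.0
```

```bash
python3 sweep.py .4,200,22 .25,230,22 .2,235,22 .13,235,22; python3 -c "
from h import *
snap('wrist','w5');snap('scene','s5')
c=load('s5')['pixels'];a=cv2.resize(c[140:290,150:360],None,fx=3.8,fy=3.8,interpolation=3);cv2.imwrite('pics/s5c.png',a)"
```

```text
t 7.5 rack [-96.3 -19.6  63.8] F [ 0.1  0.8 -0. ]
.4,200,22 [-98. -21.] world [0.448 0.026 0.065] r 0.449 dp [ 0.08 -0.04 -0.05] ang [ 0. -0. -0.]
.25,230,22 [-78. -62.] world [ 0.46  -0.018  0.065] r 0.461 dp [-0.72 -1.71 -0.05] ang [ 0. -0. -0.]
.2,235,22 [-68. -71.] world [ 0.469 -0.028  0.065] r 0.47 dp [-1.12 -2.06 -0.05] ang [ 0. -0. -0.]
.13,235,22 [-52. -75.] world [ 0.484 -0.035  0.065] r 0.485 dp [-1.76 -2.22 -0.05] ang [ 0. -0. -0.]
```

View pics/w5.png

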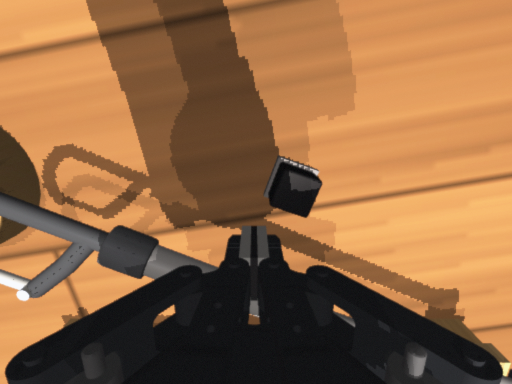

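View pics/s5c.png

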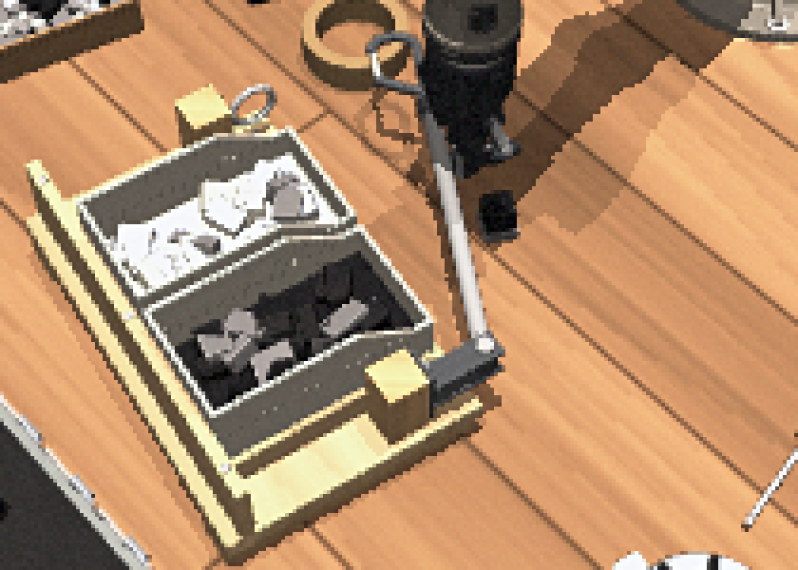

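The bar has swung to roughly 0.4 rad. The hook is at scene (400,60) and passes above the tape. The bins are home. I'll go on to ~0.13 rad, just before the eye meets the gate.

Request:
{"op": "jog_arm", "data": {
  "dp": [
    [-0.15, -0.45, 0],
    [-0.35, -0.9, 0],
    [-0.55, -1.4, 0],
    [-0.75, -1.75, 0],
    [-1.05, -2.0, 0]
  ],
  "angular": [
    [0, 0, 0],
    [0, 0, 0],
    [0, 0, 0],
    [0, 0, 0],
    [0, 0, 0]
  ],
  "claw": [0, 0, 0, 0, 0]
}}

```text
t: 8.1
eef_pos: [0.4671, -0.0272, 0.0638]
tool_rot: [-0.0, 0.086, 0.996, -0.0]
contact_force: [0.7, 0.3, 0.1]
gripper_width: -0.003
```

Request:
{"op": "jog_arm", "data": {
  "dp": [
    [-0.15, -0.1, 0],
    [-0.3, -0.2, 0],
    [-0.45, -0.3, 0],
    [-0.55, -0.35, 0],
    [-0.65, -0.35, 0]
  ],
  "angular": [
    [0, 0, 0],
    [0, 0, 0],
    [0, 0, 0],
    [0, 0, 0],
    [0, 0, 0]
  ],
  "claw": [0, 0, 0, 0, 0]
}}

```text
t: 8.6
eef_pos: [0.4817, -0.0375, 0.0637]
tool_rot: [-0.0, 0.086, 0.996, -0.0]
contact_force: [0.6, 0.8, -0.0]
gripper_width: -0.001
```

```bash
python3 sweep.py .13,235,22 .06,240,22 .0,240,22; python3 -c "
from h import *
snap('wrist','w6');snap('scene','s6')
c=load('s6')['pixels'];a=cv2.resize(c[140:290,150:360],None,fx=3.8,fy=3.8,interpolation=3);cv2.imwrite('pics/s6c.png',a)"
```

```text
t 8.6 rack [-54.  -77.9  63.7] F [ 0.6  0.8 -0. ]
.13,235,22 [-52. -75.] world [ 0.484 -0.035  0.065] r 0.485 dp [-0.07  0.11 -0.05] ang [-0. -0.  0.]
.06,240,22 [-36. -83.] world [ 0.498 -0.046  0.065] r 0.5 dp [-0.71 -0.22 -0.05] ang [-0. -0.  0.]
.0,240,22 [-22. -85.] world [ 0.512 -0.05   0.065] r 0.514 dp [-1.28 -0.29 -0.05] ang [-0. -0.  0.]
```

View pics/w6.png

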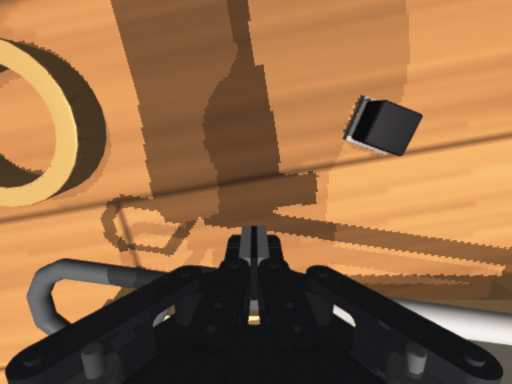

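View pics/s6c.png

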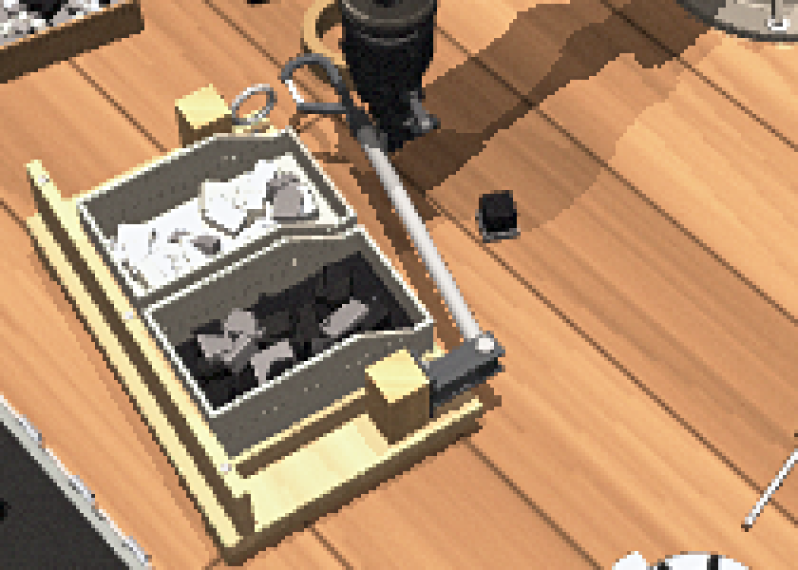

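The gate (scene 295,90) now faces the ring at (253,104), just short of it. Next I push on.

Request:
{"op": "jog_arm", "data": {
  "dp": [
    [-0.25, -0.1, 0],
    [-0.5, -0.15, 0],
    [-0.7, -0.2, 0],
    [-0.9, -0.25, 0],
    [-1.1, -0.25, 0]
  ],
  "angular": [
    [0, 0, 0],
    [0, 0, 0],
    [0, 0, 0],
    [0, 0, 0],
    [0, 0, 0]
  ],
  "claw": [0, 0, 0, 0, 0]
}}

```text
t: 9.2
eef_pos: [0.5051, -0.0471, 0.0632]
tool_rot: [-0.003, 0.085, 0.996, 0.001]
contact_force: [-9.6, 3.8, 7.9]
gripper_width: -0.003
```

Request:
{"op": "jog_arm", "data": {
  "dp": [
    [-0.1, 0, 0],
    [-0.2, 0, 0],
    [-0.25, 0, 0],
    [-0.3, 0, 0],
    [-0.3, 0, 0]
  ],
  "angular": [
    [0, 0, 0],
    [0, 0, 0],
    [0, 0, 0],
    [0, 0, 0],
    [0, 0, 0]
  ],
  "claw": [0, 0, 0, 0, 0]
}}

```text
t: 9.7
eef_pos: [0.5156, -0.0498, 0.0638]
tool_rot: [0.0, 0.086, 0.996, -0.0]
contact_force: [0.7, 0.5, 0.6]
gripper_width: -0.0
```

```bash
python3 sweep.py .0,240,19; python3 -c "
from h import *
snap('scene','s7')
c=load('s7')['pixels'];a=cv2.resize(c[140:240,190:290],None,fx=6,fy=6,interpolation=3);cv2.imwrite('pics/s7c.png',a)"
```

```text
t 9.7 rack [-18.4 -84.2  63.8] F [0.7 0.5 0.6]
.0,240,19 [-19. -85.] world [ 0.515 -0.051  0.065] r 0.517 dp [ 0.02 -0.03 -0.05] ang [-0.    0.01  0.  ]
```

View pics/s7c.png

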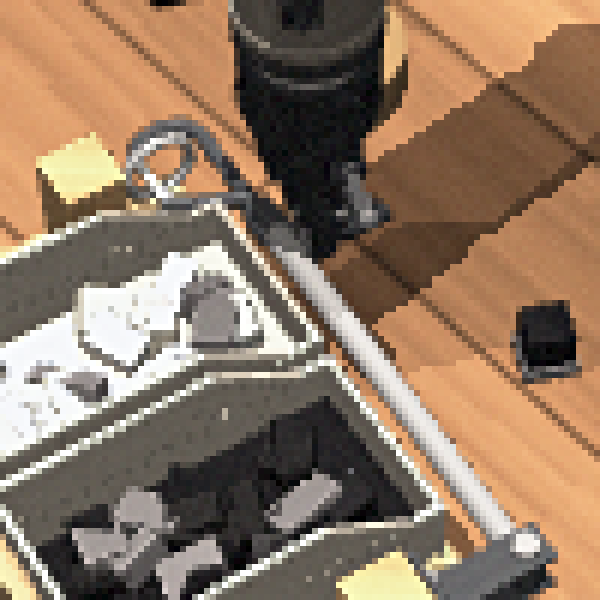

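The force rose to about 10 N and then dropped to nothing, and the hook encloses the ring at (160,165), which suggests it snapped. A small further push will confirm the stop, then I'll back off.

Request:
{"op": "jog_arm", "data": {
  "dp": [
    [-0.1, 0, 0],
    [-0.2, 0, 0],
    [-0.3, 0, 0],
    [-0.35, 0, 0],
    [-0.35, 0, 0]
  ],
  "angular": [
    [0, 0, 0],
    [0, 0, 0],
    [0, 0, 0],
    [0, 0, 0],
    [0, 0, 0]
  ],
  "claw": [0, 0, 0, 0, 0]
}}

```text
t: 10.25
eef_pos: [0.5184, -0.0505, 0.063]
tool_rot: [-0.005, 0.086, 0.996, 0.0]
contact_force: [-16.2, 2.5, 11.8]
gripper_width: -0.004
```

```bash
python3 sweep.py
```

```text
t 10.25 rack [-15.5 -84.3  63. ] F [-16.2   2.5  11.8]
```

Request:
{"op": "jog_arm", "data": {
  "dp": [
    [0.6, 0, 0],
    [1.6, 0, 0],
    [2.4, 0, -1.0],
    [2.6, 0, -2.8],
    [2.6, 0, -4.6]
  ],
  "angular": [
    [0, 0, 0],
    [0, 0, 0],
    [0, 0, 0],
    [0, 0, 0],
    [0, 0, 0]
  ],
  "claw": [0, 0, 0, 0, 0]
}}

```text
t: 10.75
eef_pos: [0.4584, -0.0402, 0.1797]
tool_rot: [-0.001, 0.086, 0.996, -0.0]
contact_force: [1.3, -0.4, 0.0]
gripper_width: 0.001
```

Request:
{"op": "jog_arm", "data": {
  "dp": [
    [0, 1, -1],
    [0, 2.5, -2],
    [0, 4, -2],
    [0, 5.5, -2],
    [0, 7, -2]
  ],
  "angular": [
    [0, 0, 0],
    [0, 0, 0],
    [0, 0, 0],
    [0, 0, 0],
    [0, 0, 0]
  ],
  "claw": [0, 0, 0, 0, 0]
}}

```text
t: 11.25
eef_pos: [0.4904, 0.134, 0.2296]
tool_rot: [0.001, 0.086, 0.996, 0.001]
contact_force: [1.1, 0.1, 0.4]
gripper_width: -0.002
```

```bash
python3 sweep.py; python3 -c "
from h import *
snap('scene','s8');snap('top','t8')
c=load('s8')['pixels'];a=cv2.resize(c[145:215,190:290],None,fx=7,fy=7,interpolation=3);cv2.imwrite('pics/s8c.png',a)
c=load('t8')['pixels'];a=cv2.resize(c[125:275,195:325],None,fx=4,fy=4,interpolation=3);cv2.imwrite('pics/t8c.png',a)"
```

```text
t 11.25 rack [-74.7  92.6 229.6] F [1.1 0.1 0.4]
```

View pics/s8c.png

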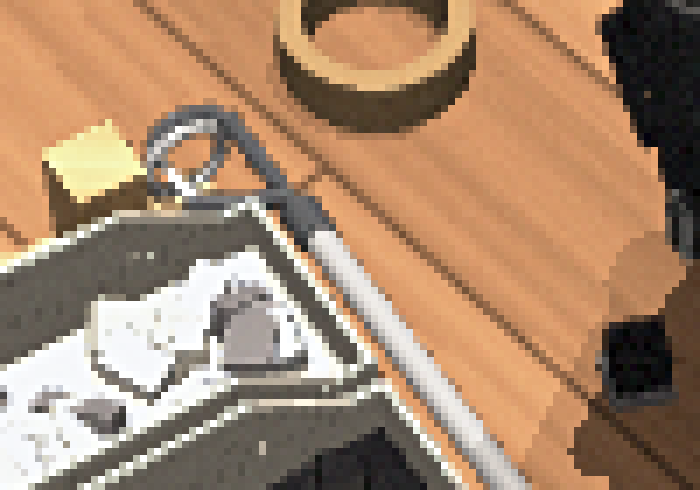

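View pics/t8c.png

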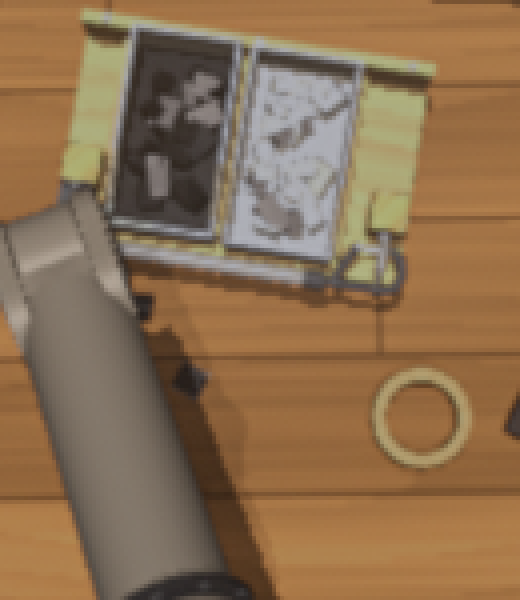

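The top view shows the bar parallel to the bin fronts and the hook around the eyebolt. The tape and relay haven't moved. I'll look at the gate closer with the wrist camera.

```bash
python3 -c "
from mv import *
go(-110,-110,230)"
```

```text
world [ 0.421 -0.06   0.23 ] r 0.425 dp [ 1.44 -8.27 -0.06] ang [0.03 0.02 0.09]
```

Request:
{"op": "jog_arm", "data": {
  "dp": [
    [0.2, -1.5, 0],
    [0.4, -3.0, 0],
    [0.6, -4.5, 0],
    [0.8, -6.0, 0],
    [1.0, -7.2, 0]
  ],
  "angular": [
    [0, 0, 0],
    [0, 0, 0],
    [0, 0, 0],
    [0, 0, 0],
    [0, 0, 0]
  ],
  "claw": [0, 0, 0, 0, 0]
}}

```text
t: 11.85
eef_pos: [0.4335, -0.0434, 0.229]
tool_rot: [0.0, 0.087, 0.996, -0.0]
contact_force: [-0.2, -0.4, -0.4]
gripper_width: 0.003
```

```bash
python3 -c "
from mv import *
st();snap('wrist','w9')"
```

```text
t 11.85 rack [-100.4  -91.9  229. ] F [-0.2 -0.4 -0.4]
```

View pics/w9.png

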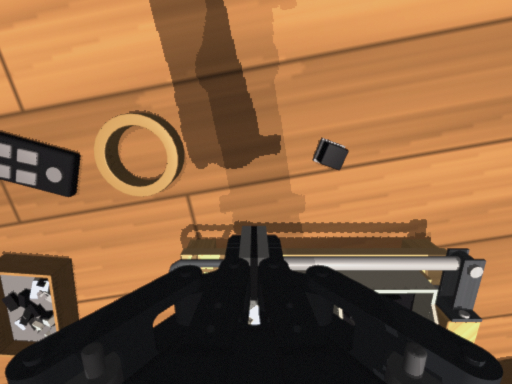

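The fingers hide the hook from here, so I'll shift sideways and forward.

Request:
{"op": "jog_arm", "data": {
  "dp": [
    [-0.6, 1.0, 0],
    [-1.2, 2.0, 0],
    [-1.8, 3.0, 0],
    [-2.4, 3.6, 0],
    [-2.4, 3.6, 0]
  ],
  "angular": [
    [0, 0, 0],
    [0, 0, 0],
    [0, 0, 0],
    [0, 0, 0],
    [0, 0, 0]
  ],
  "claw": [0, 0, 0, 0, 0]
}}

```text
t: 12.4
eef_pos: [0.5109, 0.0397, 0.2289]
tool_rot: [0.001, 0.085, 0.996, 0.0]
contact_force: [0.5, 0.9, -0.2]
gripper_width: 0.0
```

```bash
python3 -c "
from mv import *
st();c=snap('wrist','w10');cv2.imwrite('pics/w10c.png',cv2.resize(c['pixels'][150:350,0:260],None,fx=3,fy=3,interpolation=2))"
```

```text
t 12.4 rack [-38.4   3.2 228.9] F [ 0.5  0.9 -0.2]
```

View pics/w10c.png

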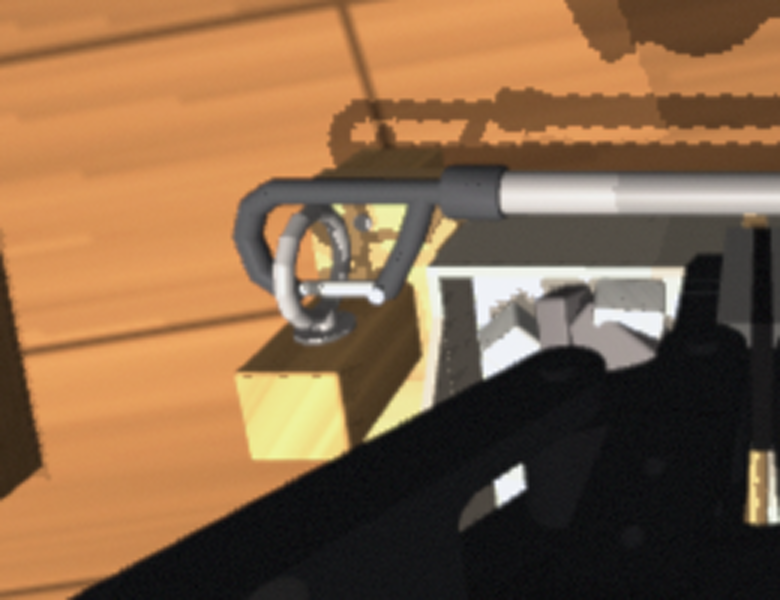

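The close view shows the gate rod straight and parallel to the bar, from (378,295) to the nose side at (305,288), closing the hook behind the eye. The bar sits parallel to the bin lips, and the gripper is clear of everything at z ≈ 0.23. I'll hand in.

```bash
python3 -c "
from h import *
print(hand_in())"
```

```text
the job is handed in; nothing more can be done
None
```

I pushed the black-filled bin (bin_a, in the hinge-side bay) about 65 mm home, then swung the bar across and snapped its hook onto the eyebolt. I handed the job in after about 12.4 s on the robot's clock.

- **Bin:** the force rose to 25 N with no further travel. In the pictures its back edge is level with the other bin's, at the backboard.
- **Bar and gate:** the push rose to about 10 N and fell to almost zero as the hook snapped on. A further push then met the stop at about 16 N. The close wrist picture shows the eye inside the hook and the gate lying straight and shut.
- **Bystanders:** in the pictures, the tape and relay, which lay nearest the bar's swing, had not moved. I did not check the others one by one, but nothing but the bin and the bar was touched on purpose.
- **At hand-in:** the arm stood clear at 0.23 m height, reading only about 1 N of noise.

No check failed or disagreed. The rack position came from a camera fit good to about 2–3 mm, and hand-in gave no verdict.

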